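# Grind tea at the counter with a hand mill that wants to walk

### The job

Lean on the finger cup of the tea mill's crank and turn it clockwise (seen from above) at a calm pace, never faster than about half a turn in a second and never springing back, through the heavy place in each turn, until the cup comes over the chute for the second time; leave it parked there. The mill stands loose on the counter: press down firmly as you crank so that it neither walks nor twists, but not so hard that its cup and bearing suffer, and leave everything else on the counter where it is.

Things in the scene. Friction and masses are not known exactly. Their poses are not given: they have to be found in the camera images.
- mill: Tea mill: aluminium drum 170 mm across, top 84 mm up, on four feet, loose on the counter, 1 kg. Origin on the drum's axis at counter level, z up, chute along -x. It must stay where it stands: its feet alone do not hold it at the heavy place; without 10 to 15 N of downward push on the cup it slides and twists. Cup and bearing stand about 35 N of push or squeeze.
- axle (a point): Point on the crank's vertical axis (the drum's axis), 98 mm above the counter, at the height of the crank arm.
- chute (a point): Tip of the steel chute, 120 mm out from the drum's axis, 60 mm above the counter. Shows which way the chute points.
- crank (a joint): Crank angle in rad, growing clockwise seen from above, counted on over the turns. 0, 2 pi, 4 pi: cup over the chute. Starts between 0.6 and 4.0, so the second time over the chute is 4 pi = 12.57. No end stops; it stays where it is left. The drag at the cup is about 3 N, rising to about 5 N at the heavy place, which comes 1 to 1.6 rad ahead of the chute in every turn; then about 1 N.
- cup_floor (a point): Middle of the floor of the wooden, rubber-lined finger cup at the crank's end, 60 mm out from the axis. Round, open at the top, 62 mm outside, 54 mm inside diameter; floor 108 mm and rim 128 mm above the counter. It turns freely about its own vertical axis, so closed fingertips set in it can lead it round while pressing on its floor, the hand not turning.
- bowl: White bowl, 100 mm across and 45 mm high, standing under the end of the chute; origin under its middle. To be left alone.
- caddy0: Aluminium tea caddy, 84 mm across, 80 mm high, origin under its middle. To be left alone.
- caddy1: A second caddy like it. To be left alone.
- stand: Glass whisk stand, 60 mm across, 72 mm high, origin under its middle. To be left alone.
- dishlid: Steel lid with a knob, 122 mm across, 41 mm high, lying on the counter, origin under its middle. To be left alone.
- tray: Dark steel tray, 110 x 150 mm, 14 mm high, with a brass scoop on it, origin under its middle. To be left alone.
- tumbler: Clear tumbler, 76 mm across, 100 mm high, origin under its middle. To be left alone.
Mind the look-alikes: they are no part of the job. There is more than one size of the mill; the job needs the smaller.

How it is judged:
By the outcome, as a careful person would: the job done as asked, in the order asked, and still so for the second after the job is handed in, with the robot touching nothing.
It also fails if it takes over 64 s, if anything falls off the work surface, if the arm or the gripper's body presses on something with over 40 N, if the wrist force passes 120 N, or if a joint passes its speed limit or range.

### The arm

A 7-joint arm with a two-finger parallel gripper is mounted at the origin on the work surface. World frame = base frame: x ahead of the robot, y to its left, z up, the work surface at z = 0. Lengths are in mm, angles in rad, forces in N, time in s.
With the tool pointing down it reaches from about 400 to 875 mm from the base axis. Payload 4.4 kg.
Tool frame: the origin (TCP) lies at the very end of the fingers, on their centre line; the grasp point (between the pads) lies 19 mm behind it (ctrl.pinch_z is the z of the grasp point in the tool frame, in mm); z points along the fingers, x is the direction in which the jaws open and shut, and the axes are right-handed (so a half turn about z gives the same grasp; the last joint's range is limited). The gripper opens to 85 mm and grips with 20 to 120 N. Pads are 22 mm wide; open, the fingers measure 114 mm over their backs; the gripper's body (76 mm by 85 mm) begins 54 mm behind the grasp point. The pads swing forward as they close: fully open they stand 13 mm farther back than shut.
Start: joints at [1.212, 0.628, 0.038, 1.517, -0.027, 0.996, -0.02], TCP at [187.64, -622.342, 231.313] pointing down, gripper open.
Joint ranges: [-3.06, 3.06], [-0.37, 2.12], [-1.25, 1.32], [0.18, 2.47], [-1.1, 4.24], [0.23, 1.98], [-2.94, 2.94]. Speed limits (rad/s): [2.57, 2.57, 3.14, 3.14, 3.14, 3.14, 3.14].

### API

Orientations are given as [roll, pitch, yaw] about the fixed x, y, z axes, in that order (R = Rz(yaw) Ry(pitch) Rx(roll)).
In Python, from cell import sensors, get_image, order, ctrl gives the robot as it stands.
- The arm moves only by the tool arm_command, never from a script. Its argument "rows" is a list that holds one entry, the list of rows, each a list of 6 numbers: the shift along the tool's x, y, z in mm, then the turn, a rotation vector about the tool's x, y, z in degrees. A call has 1 to 20 rows; each row is the pose to reach, as a shift and turn from the pose commanded when the call began, along the tool's axes at that moment; what a row does not reach only later rows make up. A row lasts 1/12 s, in which the tool goes at most 41.7 mm and 7.16 degrees, less where a joint would pass 70% of its speed; a pose out of reach is approached as far as the arm can. A call with a gripper value outside its range is refused whole. "claw" is the opening, from -1 (shut) to 1 (fully open), set as the call begins (left out, the last holds). The fingers move at their own pace and stop on an object; the grip force is fixed at half the most. Time passes only in rows, so rows that repeat a pose let the fingers close. It gives the time, the measured TCP pose, the force and the opening at its end, in the units of the state.
- sensors.read_state(): the state, without advancing time (a new reading comes with each control period).
- get_image(name): name is "scene" or "top"; returns a dict with "pixels" (480x640x3 uint8, red, green, blue), "z_map" (480x640 float32, mm along the optical axis (not along the pixel's ray), 0 where there is no reading), "K" (3x3 intrinsics, pixels), "k1" (the pictures are not rectified: a ray, as slopes to the right and down, at radius r is drawn at 1 + k1 r^2 times it, then the intrinsics apply), "pose" (4x4, takes a point from camera to world coordinates). Camera axes: x right, y up, looking along -z (the intrinsics and any distortion apply to the point x, -y, -z); pixel columns grow to the right and rows downward; lengths in mm; the calibration is good to about 2 mm. A picture is of the moment at which its call begins.
- order.finish_job(): hands the job in, once; it reports no verdict.
The state is a dict: "clock": time; "qpos": joint angles; "qd": joint speeds; "tau": joint torques, N m; "eef_pos": TCP position; "tool_rot": TCP orientation; "force": force on the tool from outside, world axes, zero at the start; "torque": the same for the moment, N m; "width": finger opening in mm.
Only numpy, scipy, OpenCV 4.12 (cv2) and the standard library are available. Lean on these libraries where they do the work, as an engineer would, in place of code of your own. Each camera call takes 0.05 s, during which the arm holds its last target.

## Working session

There is one attempt and no reset: what is moved stays moved. The work goes in short steps, Python scripts to look and compute and a tool call to move; the robot and the scene stay as the last step left them, time stands still between calls to the robot, and variables do not carry over. Pictures are saved under pics/ and viewed, and the job is handed in when it is done.

Besides the shell and the picture viewer there is one more tool, called by a JSON object that holds its "op" and its "data". arm_command: Moves the arm, as the interface text tells. Its arguments: {"type":"object","properties":{"rows":{"type":"array","items":{"type":"array","items":{"type":"array","items":{"type":"number"}}}},"claw":{"type":"number"}},"required":["rows"]}

```bash
ls; mkdir -p pics; python3 - <<'E'
from cell import sensors,get_image,ctrl
import cv2,numpy as np
print(sensors.read_state()); print(ctrl.pinch_z)
for n in("scene","top"):
    d=get_image(n); cv2.imwrite(f"pics/{n}0.png",d["pixels"][:,:,::-1]); print(n,d["K"],d["k1"],d["pose"])
    np.savez(f"{n}0.npz",**d)
E
```

```text
pics
{'clock': 0.0, 'qpos': array([ 1.21220624,  0.62933471,  0.03843915,  1.51836335, -0.0269866 ,
        0.99628105, -0.01995305]), 'qd': array([ 0.00168998,  0.00063386, -0.00049494, -0.00211254, -0.0009021 ,
        0.00041503,  0.00052252]), 'tau': array([-1.55370567e-04, -5.63394141e+01,  1.22684062e+00, -1.93443900e+01,
        1.12837111e-02,  1.04484448e-02, -5.36852781e-06]), 'eef_pos': array([ 187.45420658, -621.74042739,  230.3979148 ]), 'tool_rot': array([ 3.14155926e+00,  1.86821126e-03, -1.27794965e+00]), 'force': array([-0.25152382,  0.09735702,  0.17149961]), 'torque': array([ 0.03712549, -0.0398243 , -0.02878507]), 'width': 85.37648521675584}
-18.700000000000003
scene [[542.78356021   0.         320.98729379]
 [  0.         542.78356021 236.69896991]
 [  0.           0.           1.        ]] -0.07758192086196787 [[ 3.91958290e-01 -7.15224458e-01  5.78638639e-01  1.33923084e+03]
 [ 9.19982322e-01  3.03963614e-01 -2.47464440e-01 -3.19855224e+02]
 [ 1.10752850e-03  6.29333057e-01  7.77134915e-01  1.17616147e+03]
 [ 0.00000000e+00  0.00000000e+00  0.00000000e+00  1.00000000e+00]]
top [[445.31417044   0.         319.03911574]
 [  0.         445.31417044 236.15688631]
 [  0.           0.           1.        ]] -0.07031863589767427 [[ 3.60198761e-02  9.76262824e-01 -2.13573095e-01  3.37308441e+02]
 [-9.99350073e-01  3.54901404e-02 -6.31522018e-03  7.34221741e+00]
 [ 1.41442445e-03  2.13661762e-01  9.76906675e-01  1.01998101e+03]
 [ 0.00000000e+00  0.00000000e+00  0.00000000e+00  1.00000000e+00]]
```

View pics/scene0.png

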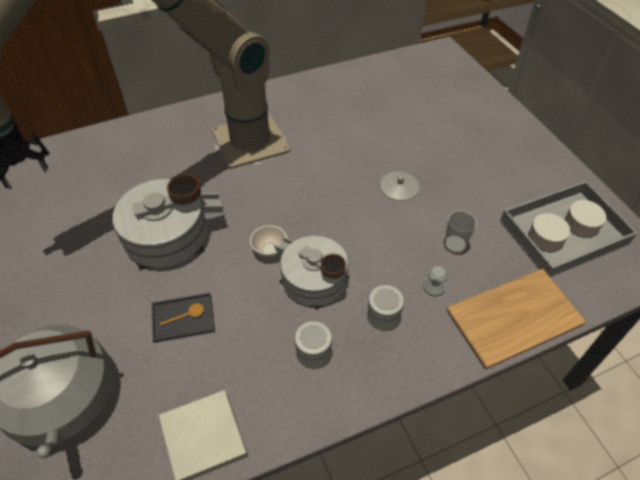

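View pics/top0.png

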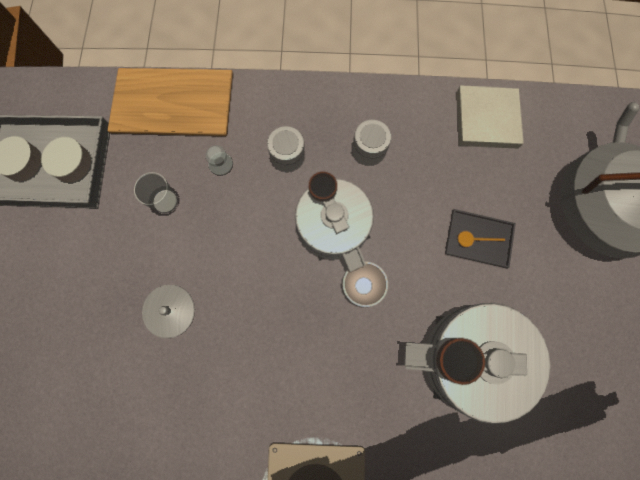

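Scene view: the small mill is at about (315,270) with its cup at (333,265) and the bowl at (268,240). Top view: drum at (335,216), cup at (323,186), chute at (353,262), bowl at (365,285). The big mill at (490,362) is the look-alike. Next I measure.

```bash
cat > h.py <<'E'
import numpy as np,cv2
def ray(d,u,v):
    K=d["K"];k=float(d["k1"])
    p=np.array([[[float(u),float(v)]]])
    x,y=cv2.undistortPoints(p,K,np.array([k,0,0,0,0.]))[0,0]
    P=d["pose"]; return P[:3,3],P[:3,:3]@np.array([x,-y,-1])
def onz(d,u,v,z):
    o,r=ray(d,u,v); return o+r*(z-o[2])/r[2]
def proj(d,p):
    P=d["pose"]; c=P[:3,:3].T@(np.asarray(p)-P[:3,3]); x,y=c[0]/-c[2],-c[1]/-c[2]
    s=1+float(d["k1"])*(x*x+y*y); K=d["K"]; return K[0,0]*x*s+K[0,2],K[1,1]*y*s+K[1,2]
def cloud(d):
    z=d["z_map"]; h,w=z.shape; u,v=np.meshgrid(np.arange(w),np.arange(h))
    pts=np.stack([u,v],-1).reshape(-1,1,2).astype(float)
    q=cv2.undistortPoints(pts,d["K"],np.array([float(d["k1"]),0,0,0,0.]))[:,0]
    zz=z.reshape(-1); c=np.stack([q[:,0]*zz,-q[:,1]*zz,-zz],-1)
    W=c@d["pose"][:3,:3].T+d["pose"][:3,3]; W[zz==0]=np.nan
    return W.reshape(h,w,3)
E
python3 - <<'E'
from h import *
for n,c in(("top",[(335,216,84),(323,186,128),(353,262,60),(365,285,45),(286,143,80),(372,135,80),(335,211,98)]),("scene",[(315,262,84),(333,263,128),(285,243,60),(268,238,45),(312,252,98)])):
    d=np.load(n+"0.npz"); W=cloud(d)
    for u,v,z in c: print(n,u,v,onz(d,u,v,z).round(1),W[v,u].round(1))
    im=d["pixels"][:,:,::-1]
    x0,y0=(250,110) if n=="top" else (230,200)
    cv2.imwrite(f"pics/{n}z.png",cv2.resize(im[y0:y0+200,x0:x0+190-30],None,fx=3.0,fy=3.0,interpolation=cv2.INTER_CUBIC))
E
```

```text
top 335 216 [588.  -19.7  84. ] [579.3 -18.7 116.5]
top 323 186 [640.6   8.7 128. ] [647.5   8.7 107.7]
top 353 262 [492.2 -62.5  60. ] [492.7 -62.8  56.8]
top 365 285 [444.6 -91.   45. ] [448.9 -95.    5.6]
top 286 143 [756.6  96.3  80. ] [756.2  96.2  81.1]
top 372 135 [783.7 -99.   80. ] [782.3 -98.7  83. ]
top 335 211 [595.4 -18.9  98. ] [590.8 -18.5 114.5]
scene 315 262 [594.9 -17.7  84. ] [607.9 -23.  103.1]
scene 333 263 [644.5   8.6 128. ] [630.6  15.2 107. ]
scene 285 243 [490.8 -59.6  60. ] [484.5 -57.7  51.8]
scene 268 238 [445.6 -92.   45. ] [417.8 -84.9   9.8]
scene 312 252 [572.9 -16.5  98. ] [584.7 -21.1 114.5]
```

View pics/topz.png

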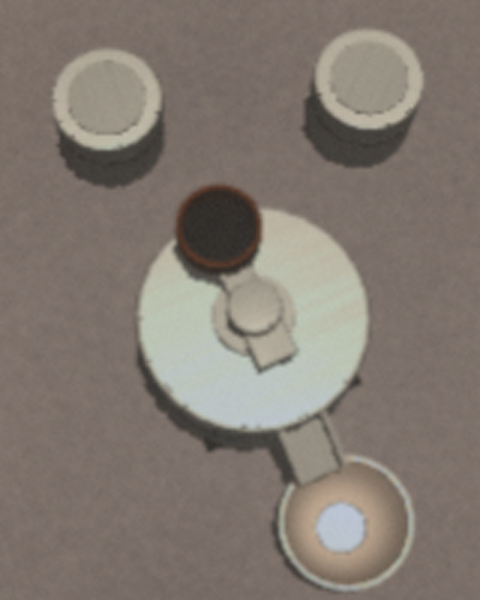

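View pics/scenez.png

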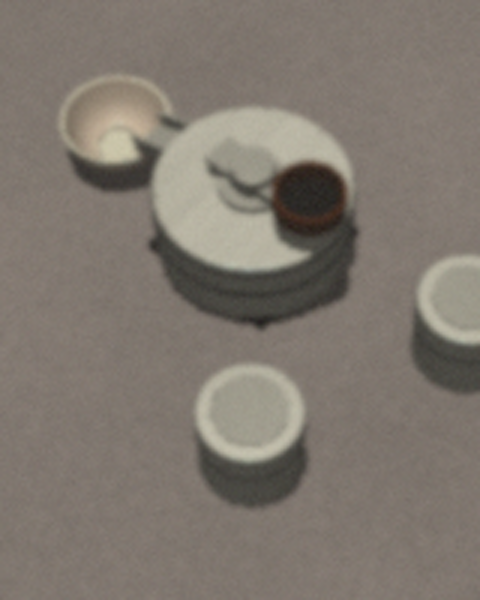

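```bash
cat > meas.py <<'E'
from h import *
from scipy.optimize import least_squares
def fit(P,r0=None):
    c0=P.mean(0)
    if r0: f=lambda p:np.hypot(*(P-p[:2]).T)-r0
    else: f=lambda p:np.hypot(*(P-p[:2]).T)-p[2]
    return least_squares(f,[*c0,60][:2 if r0 else 3],loss="soft_l1",f_scale=2).x
def go(suf):
  for n in("top","scene"):
    d=np.load(n+suf+".npz"); W=cloud(d).reshape(-1,3); C=d["pixels"].reshape(-1,3).astype(int)
    u=np.tile(np.arange(640),480);v=np.repeat(np.arange(480),640)
    near=np.hypot(W[:,0]-592,W[:,1]+18)<140
    # drum top outline by contour of z in 78..92
    m=(near&(W[:,2]>76)&(W[:,2]<138)&(np.hypot(W[:,0]-592,W[:,1]+18)<95)).astype(np.uint8).reshape(480,640)
    P=W[near&(abs(W[:,2]-84)<5)&(np.hypot(W[:,0]-592,W[:,1]+18)<100)]
    (cx,cy),r=cv2.minEnclosingCircle(P[:,:2].astype(np.float32)); print(n,"drum top encl",cx,cy,r,len(P),np.median(P[:,2]))
    # image-based: dark/red cup
    red=((C[:,0]-C[:,2])>25)&near&(abs(W[:,2]-115)<25)
    dark=(C.max(1)<75)&near&(W[:,2]>98)
    m=(red|dark).astype(np.uint8).reshape(480,640)
    m=cv2.morphologyEx(m,cv2.MORPH_CLOSE,np.ones((3,3)))
    cs,_=cv2.findContours(m,cv2.RETR_EXTERNAL,cv2.CHAIN_APPROX_NONE); c=max(cs,key=cv2.contourArea)
    e=cv2.fitEllipse(c); print(n,"cup ellipse",e,onz(d,*e[0],128).round(1) )
    R=W[near&(abs(W[:,2]-127)<4)&(np.hypot(W[:,0]-592,W[:,1]+18)>20)]
    if len(R)>8: print(n,"rim pts",len(R),fit(R[:,:2]),fit(R[:,:2],29))
    F=W[near&(abs(W[:,2]-108)<4)&dark]
    print(n,"floor",len(F),F.mean(0))
    ch=near&(abs(W[:,2]-60)<9)&(np.hypot(W[:,0]-592,W[:,1]+18)>92)&(W[:,0]<540)
    print(n,"chute pts",ch.sum(),W[ch].mean(0) if ch.any() else 0)
if __name__=="__main__":
  import sys; go(sys.argv[1])
E
python3 meas.py 0
```

```text
top drum top encl 586.3176879882812 -19.674663543701172 87.11514282226562 3386 83.88945054701503
top cup ellipse ((322.65423583984375, 186.123046875), (27.88701820373535, 29.521278381347656), 25.00288963317871) [640.3   9.4 128. ]
top rim pts 173 [642.43449289   8.86250473  28.88273397] [642.43604166   8.86095672]
top floor 413 [645.74354236   9.42424989 108.62612474]
top chute pts 229 [494.84542739 -65.40972231  58.84769559]
scene drum top encl 587.2090454101562 -22.639188766479492 91.09220123291016 1955 84.30912572809666
scene cup ellipse ((332.7229309082031, 265.6312561035156), (24.367652893066406, 25.028078079223633), 170.888427734375) [651.3   4.9 128. ]
scene rim pts 145 [645.0442021    6.66956411  28.86697683] [645.03782414   6.66403209]
scene floor 224 [639.57749198   9.64314533 108.87046695]
scene chute pts 86 [494.69916183 -68.50237875  59.75097329]
```

```bash
python3 - <<'E'
from meas import *
for n in("top","scene"):
    d=np.load(n+"0.npz"); W=cloud(d)
    g=d["pixels"].astype(int).min(2)
    m=((abs(W[...,2]-84)<6)&(np.hypot(W[...,0]-590,W[...,1]+20)<95)).astype(np.uint8)
    cs,_=cv2.findContours(m,cv2.RETR_EXTERNAL,cv2.CHAIN_APPROX_NONE);c=max(cs,key=cv2.contourArea)[:,0]
    P=np.array([onz(d,u,v,84)[:2] for u,v in c])
    r=np.hypot(*(P-[590,-20]).T); P=P[(r>78)&(r<94)]
    print(n,len(P),fit(P),fit(P,85))
    # hub
    m=(W[...,2]>111)&(W[...,2]<120)&(np.hypot(W[...,0]-590,W[...,1]+20)<20)
    print("hub",m.sum(),W[m].mean(0))
    # chute pixels mask, bisect
    m=(abs(W[...,2]-60)<8)&(np.hypot(W[...,0]-590,W[...,1]+20)>88)&(np.hypot(W[...,0]-590,W[...,1]+20)<122)&(W[...,0]<560)
    Q=W[m]; print("chute",m.sum(),Q.mean(0),np.degrees(np.arctan2(*(Q[:,:2].mean(0)-[589,-20.5])[::-1])))
    m=(abs(W[...,2]-42)<6)&(np.hypot(W[...,0]-447,W[...,1]+92)<58); print("bowl",fit(W[m][:,:2],48))
E
```

```text
top 201 [587.87503896 -17.61240695  83.01881549] [588.68195553 -17.42603476]
hub 166 [590.00508537 -18.7291202  112.62062884]
chute 214 [496.25769168 -64.71709471  59.01697208] -154.5094209842543
bowl [447.93397482 -89.3388876 ]
scene 206 [593.28827038 -20.94758263  83.60838437] [593.19115347 -21.4743422 ]
hub 118 [592.20292619 -20.53202394 113.32022872]
chute 77 [495.02833299 -68.34666778  59.6207764 ] -153.016599493759
bowl [451.50418444 -91.8243829 ]
```

```bash
python3 - <<'E'
from h import *
from scipy.spatial.transform import Rotation as R
d=np.load("top0.npz");W=cloud(d)
for u,v in((461,360),(500,362),(610,190),(600,180),(620,230),(430,355)):print(u,v,W[v,u].round())
m=(W[...,1]<-130)&(W[...,2]<260);print("max z",np.nanmax(W[...,2][m]))
A=R.from_euler("xyz",[np.pi,0.0019,-1.278]); B=R.from_euler("xyz",[np.pi,0,0])
print(A.inv().apply([643-187.6,8+622.3,0]),(A.inv()*B).as_rotvec(degrees=True))
E
```

```text
461 360 [ 295. -267.  150.]
500 362 [ 294. -339.  158.]
610 190 [ 650. -599.  151.]
600 180 [ 653. -547.  198.]
620 230 [ 569. -627.  129.]
430 355 [ 301. -223.   86.]
max z 229.58705643785925
[-472.03149851 -617.94231936    0.89686093] [-6.95628047e-02  9.36254128e-02 -7.32239829e+01]
```

{"op": "arm_command", "data": {"rows": [[[0, 0, -30, 0, 0, 0], [-10, -13, -60, 0, 0, -2], [-30, -39, -90, 0, 0, -5], [-54, -70, -100, 0, 0, -9], [-80, -105, -100, 0, 0, -13], [-106, -139, -100, 0, 0, -17], [-132, -173, -100, 0, 0, -21], [-158, -207, -100, 0, 0, -25], [-184, -241, -100, 0, 0, -29], [-210, -275, -100, 0, 0, -33], [-236, -309, -100, 0, 0, -37], [-262, -343, -100, 0, 0, -41], [-288, -377, -100, 0, 0, -45], [-314, -411, -100, 0, 0, -49], [-340, -445, -100, 0, 0, -53], [-366, -479, -100, 0, 0, -57], [-392, -513, -100, 0, 0, -61], [-418, -547, -100, 0, 0, -65], [-440, -576, -100, 0, 0, -68], [-456, -597, -100, 0, 0, -71]]], "claw": -1}}

```text
clock: 1.77
eef_pos: [628.4, -11.2, 330.9]
tool_rot: [-3.141, 0.001, -0.036]
force: [-0.6, -0.5, 0.3]
width: 0.0
```

{"op": "arm_command", "data": {"rows": [[[0, 0, 0, 0, 0, 0], [0, 0, 0, 0, 0, 0], [0, 0, 0, 0, 0, 0]]]}}

```text
clock: 2.02
eef_pos: [627.1, -14.1, 330.6]
tool_rot: [3.141, 0.002, -0.039]
force: [0.2, -0.6, 0.6]
width: 0.3
```

```bash
python3 - <<'E'
from cell import sensors
from scipy.spatial.transform import Rotation as R
s=sensors.read_state();print(s)
A=R.from_euler("xyz",s["tool_rot"]);p=s["eef_pos"]
print(A.inv().apply([643-p[0],8-p[1],0]),(A.inv()*R.from_euler("xyz",[3.14159265,0,0])).as_rotvec(degrees=True))
E
```

```text
{'clock': 2.0167, 'qpos': array([ 0.21547701,  0.53370762, -0.40009055,  1.4378372 ,  0.21386197,
        1.21473848, -0.2487754 ]), 'qd': array([ 0.02715967, -0.01607189,  0.02026091,  0.00883881,  0.00016198,
       -0.00094099,  0.00098238]), 'tau': array([-1.81534309e+00, -5.17786038e+01, -4.95577857e+00, -2.13341957e+01,
       -1.50899626e-01, -6.80377870e-02, -2.48373935e-04]), 'eef_pos': array([627.11897232, -14.09227361, 330.58475832]), 'tool_rot': array([ 3.14051213e+00,  1.60166213e-03, -3.91659691e-02]), 'force': array([ 0.18555733, -0.61145201,  0.63934057]), 'torque': array([-0.0126366 ,  0.02193186, -0.02040929]), 'width': 0.2975062605601299}
[ 15.00378535 -22.69712892  -0.04855573] [ 0.06010397  0.09296911 -2.24399445]
```

{"op": "arm_command", "data": {"rows": [[[5, -8, 0, 0, 0, -1], [10, -15, 15, 0, 0, -2.2], [15, -22, 40, 0, 0, -2.2], [15, -22.7, 70, 0, 0, -2.2], [15, -22.7, 100, 0, 0, -2.2], [15, -22.7, 130, 0, 0, -2.2], [15, -22.7, 155, 0, 0, -2.2], [15, -22.7, 170, 0, 0, -2.2], [15, -22.7, 180, 0, 0, -2.2], [15, -22.7, 180, 0, 0, -2.2], [15, -22.7, 180, 0, 0, -2.2], [15, -22.7, 180, 0, 0, -2.2]]]}}

```text
clock: 3.02
eef_pos: [644.5, 8.5, 152.8]
tool_rot: [-3.141, -0.003, -0.001]
force: [-0.3, 1.2, -0.0]
width: 0.2
```

```bash
python3 - <<'E'
from cell import sensors,get_image
from h import *
for n in("scene","top"):
    d=get_image(n); np.savez(n+"1.npz",**d)
    s=sensors.read_state(); u,v=map(int,proj(d,[s["eef_pos"][0],s["eef_pos"][1],128]))
    print(n,proj(d,s["eef_pos"]),proj(d,[643,8,128]))
    cv2.imwrite(f"pics/{n}1.png",cv2.resize(d["pixels"][v-70:v+70,u-90:u+90,::-1],None,fx=4,fy=4,interpolation=cv2.INTER_CUBIC)); print(u-90,v-70)
print(s)
E
```

```text
scene (np.float64(333.20550858293194), np.float64(256.7639507457485)) (np.float64(332.5074076462572), np.float64(262.61931940145195))
243 193
top (np.float64(323.2007511418623), np.float64(180.252542335523)) (np.float64(323.3575699618761), np.float64(184.91837694061041))
233 114
{'clock': 3.1167, 'qpos': array([ 0.15408088,  0.72706764, -0.35918368,  1.6046225 ,  0.31255649,
        0.86422849, -0.32628287]), 'qd': array([-0.00167418,  0.00084454,  0.00171324,  0.00475371,  0.0013536 ,
       -0.00307966, -0.00065782]), 'tau': array([ 7.40903802e-02, -5.73984039e+01, -4.58623812e+00, -1.66729581e+01,
        1.44850087e-02, -1.26685176e-03,  1.33400903e-03]), 'eef_pos': array([644.51029148,   8.64350416, 152.93181646]), 'tool_rot': array([-3.14149727e+00, -2.81104621e-03, -7.44954805e-04]), 'force': array([-1.21740596, -0.18552869, -0.64099204]), 'torque': array([-0.0591071 , -0.05362826,  0.05810689]), 'width': -0.025460277197129746}
```

View pics/scene1.png

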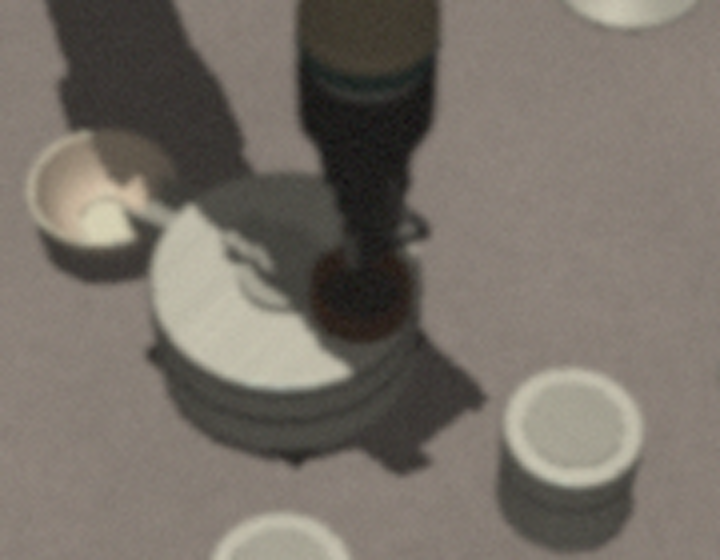

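View pics/top1.png

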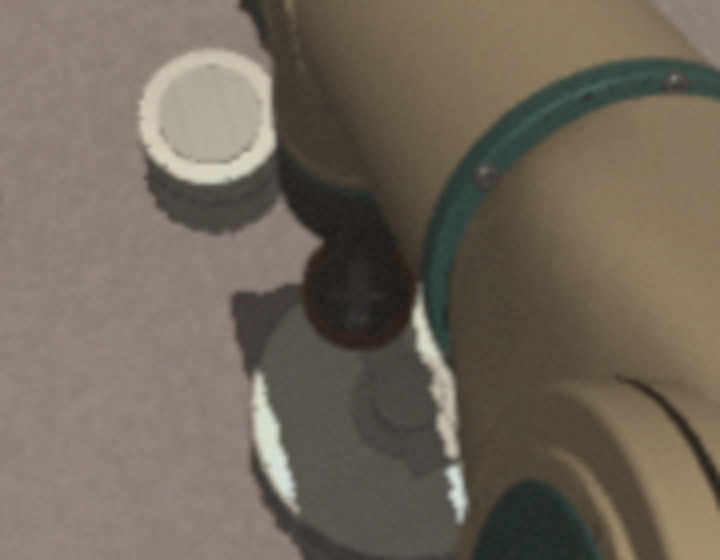

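Both views show the closed fingertips over the cup (scene crop (360,270), top crop (358,290)). I'll lower into it.

{"op": "arm_command", "data": {"rows": [[[-0.5, 0.5, 8, 0, 0, 0], [-1.3, 0.5, 18, 0, 0, 0], [-1.3, 0.5, 28, 0, 0, 0], [-1.3, 0.5, 35, 0, 0, 0], [-1.3, 0.5, 39, 0, 0, 0], [-1.3, 0.5, 41, 0, 0, 0], [-1.3, 0.5, 42, 0, 0, 0], [-1.3, 0.5, 42, 0, 0, 0], [-1.3, 0.5, 42, 0, 0, 0], [-1.3, 0.5, 42, 0, 0, 0]]]}}

```text
clock: 3.95
eef_pos: [642.5, 8.2, 109.7]
tool_rot: [-3.142, -0.001, -0.0]
force: [-0.0, -0.3, 0.2]
width: -0.1
```

{"op": "arm_command", "data": {"rows": [[[0, 0, 0.7, 0, 0, 0], [0, 0, 1.4, 0, 0, 0], [0, 0, 2, 0, 0, 0], [0, 0, 2, 0, 0, 0]]]}}

```text
clock: 4.28
eef_pos: [642.4, 8.2, 108.1]
tool_rot: [3.141, -0.001, -0.001]
force: [-1.0, 0.4, 4.2]
width: 0.3
```

{"op": "arm_command", "data": {"rows": [[[0, 0, 0.5, 0, 0, 0], [0, 0, 1, 0, 0, 0], [0, 0, 1, 0, 0, 0], [0, 0, 1, 0, 0, 0]]]}}

```text
clock: 4.62
eef_pos: [642.5, 8.2, 107.9]
tool_rot: [3.141, -0.001, -0.001]
force: [-3.0, -1.5, 9.9]
width: 0.2
```

{"op": "arm_command", "data": {"rows": [[[0, 0, 0.8, 0, 0, 0], [0, 0, 1.6, 0, 0, 0], [0, 0, 1.6, 0, 0, 0], [0, 0, 1.6, 0, 0, 0]]]}}

```text
clock: 4.95
eef_pos: [642.7, 8.2, 107.6]
tool_rot: [3.141, -0.002, -0.001]
force: [-5.6, 0.0, 17.9]
width: 0.1
```

```bash
python3 - <<'E'
from cell import sensors
import numpy as np
s=sensors.read_state();print(s["clock"],s["eef_pos"],s["force"],s["tool_rot"])
E
```

```text
4.95 [642.67089239   8.21135068 107.61229169] [-5.60052311  0.03235254 17.89951219] [ 3.14094548e+00 -1.73058020e-03 -6.69118538e-04]
```

```bash
cat > plan.py <<'E'
import sys,json,numpy as np
# args: th0 (deg, commanded angle now), dz total this call, offsets list
def plan(th0,offs,dz=0,dr=0,r=60):
    rows=[];n=len(offs)
    for i,o in enumerate(offs):
        a=np.radians(th0);b=np.radians(th0-o);f=min(1,(i+1)/8)
        dx=(r+dr*f)*np.cos(b)-r*np.cos(a);dy=(r+dr*f)*np.sin(b)-r*np.sin(a)
        rows.append([round(dx,1)+0,round(-dy,1)+0,round(dz*f,1),0,0,0])
    print(json.dumps([rows]))
E
python3 - <<'E'
from plan import plan
plan(27.4,[0.5,1.5,3,5]+[5+3.5*k for k in range(1,9)])
E
```

```text
[[[0.2, 0.5, 0.0, 0, 0, 0], [0.7, 1.4, 0.0, 0, 0, 0], [1.4, 2.8, 0.0, 0, 0, 0], [2.2, 4.7, 0.0, 0, 0, 0], [3.5, 8.2, 0.0, 0, 0, 0], [4.6, 11.7, 0.0, 0, 0, 0], [5.4, 15.2, 0.0, 0, 0, 0], [6.1, 18.8, 0, 0, 0, 0], [6.5, 22.5, 0, 0, 0, 0], [6.7, 26.1, 0, 0, 0, 0], [6.7, 29.8, 0, 0, 0, 0], [6.4, 33.5, 0, 0, 0, 0]]]
```

{"op": "arm_command", "data": {"rows": [[[0.2, 0.5, 0, 0, 0, 0], [0.7, 1.4, 0, 0, 0, 0], [1.4, 2.8, 0, 0, 0, 0], [2.2, 4.7, 0, 0, 0, 0], [3.5, 8.2, 0, 0, 0, 0], [4.6, 11.7, 0, 0, 0, 0], [5.4, 15.2, 0, 0, 0, 0], [6.1, 18.8, 0, 0, 0, 0]]]}}

```text
clock: 5.62
eef_pos: [648.4, -9.3, 107.6]
tool_rot: [-3.141, -0.001, 0.0]
force: [-6.7, 1.3, 17.4]
width: 0.5
```

```bash
cat > st.py <<'E'
from cell import sensors
import numpy as np,sys
s=sensors.read_state();p=s["eef_pos"];c=np.array([590.5,-19.5]);v=p[:2]-c;th=np.arctan2(v[1],v[0]);e=np.array([np.cos(th),np.sin(th)]);t=np.array([np.sin(th),-np.cos(th)]);f=s["force"]
print("t",s["clock"],"p",p.round(1),"ang",np.degrees(th).round(1),"r",np.hypot(*v).round(1),"Fz",f[2].round(1),"Frad",(f[:2]@e).round(1),"Ftan",(f[:2]@t).round(1))
E
python3 st.py
```

```text
t 5.6167 p [648.4  -9.3 107.6] ang 10.0 r 58.8 Fz 17.4 Frad -6.4 Ftan -2.4
```

```bash
python3 - <<'E'
from plan import plan
plan(8.4,[3.5*k for k in range(1,13)],dz=0.3)
E
```

```text
[[[0.4, 3.6, 0.0, 0, 0, 0], [0.6, 7.3, 0.1, 0, 0, 0], [0.6, 11.0, 0.1, 0, 0, 0], [0.4, 14.6, 0.1, 0, 0, 0], [-0.1, 18.3, 0.2, 0, 0, 0], [-0.8, 21.9, 0.2, 0, 0, 0], [-1.7, 25.4, 0.3, 0, 0, 0], [-2.8, 28.9, 0.3, 0, 0, 0], [-4.2, 32.3, 0.3, 0, 0, 0], [-5.7, 35.6, 0.3, 0, 0, 0], [-7.4, 38.9, 0.3, 0, 0, 0], [-9.4, 42.0, 0.3, 0, 0, 0]]]
```

Apply −1 mm in x gradually.

{"op": "arm_command", "data": {"rows": [[[0.3, 3.6, 0, 0, 0, 0], [0.4, 7.3, 0.1, 0, 0, 0], [0.2, 11, 0.1, 0, 0, 0], [-0.1, 14.6, 0.1, 0, 0, 0], [-0.7, 18.3, 0.2, 0, 0, 0], [-1.5, 21.9, 0.2, 0, 0, 0], [-2.6, 25.4, 0.3, 0, 0, 0], [-3.8, 28.9, 0.3, 0, 0, 0], [-5.2, 32.3, 0.3, 0, 0, 0], [-6.7, 35.6, 0.3, 0, 0, 0], [-8.4, 38.9, 0.3, 0, 0, 0], [-10.4, 42, 0.3, 0, 0, 0]]]}}

```text
clock: 6.62
eef_pos: [640.7, -49.9, 107.7]
tool_rot: [-3.139, -0.007, 0.001]
force: [-0.7, 3.6, 14.4]
width: -0.0
```

```bash
python3 st.py; cat > look.py <<'E'
from cell import get_image
from h import *
import sys
k=sys.argv[1]
for n in sys.argv[2:]:
    d=get_image(n); np.savez(n+k+".npz",**d); u,v=map(int,proj(d,[590,-20,100]))
    cv2.imwrite(f"pics/{n}{k}.png",cv2.resize(d["pixels"][v-80:v+80,u-100:u+100,::-1],None,fx=4,fy=4,interpolation=cv2.INTER_CUBIC)); print(u-100,v-80)
E
python3 look.py 2 scene
```

```text
t 6.6167 p [640.7 -49.9 107.7] ang -31.2 r 58.7 Fz 14.4 Frad -2.5 Ftan -2.7
213 176
```

View pics/scene2.png

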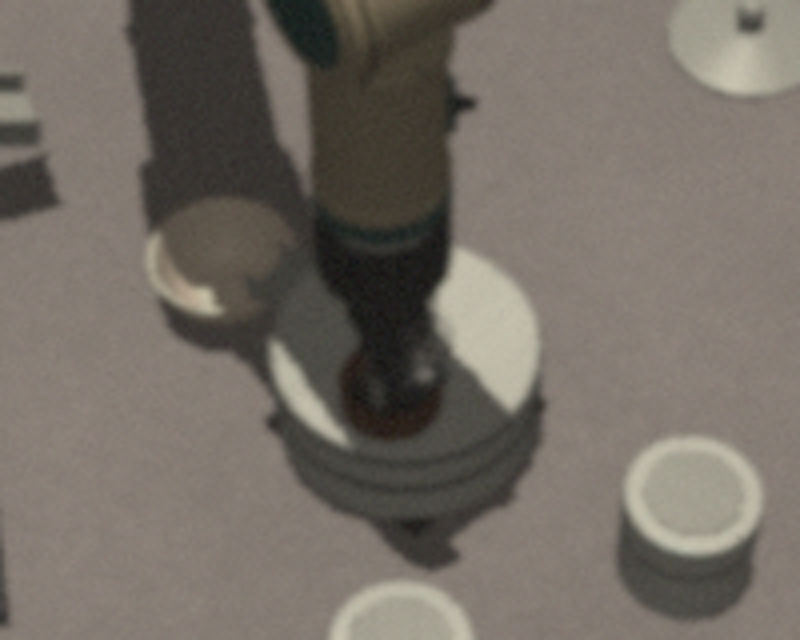

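The scene crop shows the cup (390,390) following under the fingertips, and the drum looks unmoved. The heavy place is next, so I'm raising the push.

```bash
python3 - <<'E'
from plan import plan
plan(-33.6,[3.5*k for k in range(1,11)],dz=1.0)
E
```

```text
[[[-2.1, 3.0, 0.1, 0, 0, 0], [-4.4, 5.8, 0.2, 0, 0, 0], [-6.9, 8.6, 0.4, 0, 0, 0], [-9.5, 11.1, 0.5, 0, 0, 0], [-12.3, 13.5, 0.6, 0, 0, 0], [-15.2, 15.7, 0.8, 0, 0, 0], [-18.3, 17.7, 0.9, 0, 0, 0], [-21.4, 19.6, 1.0, 0, 0, 0], [-24.7, 21.2, 1.0, 0, 0, 0], [-28.1, 22.7, 1.0, 0, 0, 0]]]
```

{"op": "arm_command", "data": {"rows": [[[-2.1, 3, 0.2, 0, 0, 0], [-4.4, 5.8, 0.4, 0, 0, 0], [-6.9, 8.6, 0.6, 0, 0, 0], [-9.5, 11.1, 0.8, 0, 0, 0], [-12.3, 13.5, 1, 0, 0, 0], [-15.2, 15.7, 1, 0, 0, 0], [-18.3, 17.7, 1, 0, 0, 0], [-21.4, 19.6, 1, 0, 0, 0]]]}}

```text
clock: 7.33
eef_pos: [621.4, -69.9, 107.6]
tool_rot: [-3.139, -0.011, 0.001]
force: [0.5, 3.3, 18.7]
width: 0.1
```

```bash
python3 st.py;python3 - <<'E'
from plan import plan
plan(-61.6,[3*k for k in range(1,9)],dz=0.4)
E
```

```text
t 7.3333 p [621.4 -69.9 107.6] ang -58.5 r 59.1 Fz 18.7 Frad -2.5 Ftan -2.2
[[[-2.8, 1.4, 0.1, 0, 0, 0], [-5.7, 2.7, 0.1, 0, 0, 0], [-8.6, 3.8, 0.2, 0, 0, 0], [-11.6, 4.8, 0.2, 0, 0, 0], [-14.6, 5.6, 0.2, 0, 0, 0], [-17.7, 6.2, 0.3, 0, 0, 0], [-20.8, 6.7, 0.4, 0, 0, 0], [-23.9, 7.0, 0.4, 0, 0, 0]]]
```

{"op": "arm_command", "data": {"rows": [[[-2.8, 1.4, 0.1, 0, 0, 0], [-5.7, 2.7, 0.2, 0, 0, 0], [-8.6, 3.8, 0.3, 0, 0, 0], [-11.6, 4.8, 0.4, 0, 0, 0], [-14.6, 5.6, 0.4, 0, 0, 0], [-17.7, 6.2, 0.4, 0, 0, 0]]]}}

```text
clock: 7.83
eef_pos: [606.8, -76.6, 107.7]
tool_rot: [-3.14, -0.018, 0.001]
force: [7.8, 1.8, 14.1]
width: -0.5
```

```bash
python3 st.py;python3 - <<'E'
from plan import plan
plan(-79.6,[3*k for k in range(1,13)],dz=0)
E
```

```text
t 7.8333 p [606.8 -76.6 107.7] ang -74.1 r 59.4 Fz 14.1 Frad 0.4 Ftan -8.0
[[[-3.1, 0.5, 0.0, 0, 0, 0], [-6.2, 0.8, 0.0, 0, 0, 0], [-9.4, 1.0, 0.0, 0, 0, 0], [-12.5, 1.0, 0.0, 0, 0, 0], [-15.6, 0.8, 0.0, 0, 0, 0], [-18.8, 0.5, 0.0, 0, 0, 0], [-21.9, 0.0, 0.0, 0, 0, 0], [-24.9, -0.7, 0, 0, 0, 0], [-28.0, -1.5, 0, 0, 0, 0], [-31.0, -2.5, 0, 0, 0, 0], [-33.9, -3.6, 0, 0, 0, 0], [-36.8, -4.9, 0, 0, 0, 0]]]
```

{"op": "arm_command", "data": {"rows": [[[-0.8, 0.1, 0.8, 0, 0, 0], [-2, 0.3, 1.2, 0, 0, 0], [-4, 0.6, 1.2, 0, 0, 0], [-6.2, 0.8, 1.2, 0, 0, 0]]]}}

```text
clock: 8.17
eef_pos: [602.8, -77.7, 107.6]
tool_rot: [-3.14, -0.022, 0.001]
force: [8.9, 0.9, 19.6]
width: -0.1
```

```bash
python3 st.py;python3 - <<'E'
from plan import plan
plan(-85.6,[3*k for k in range(1,13)],dz=0)
E
```

```text
t 8.1667 p [602.8 -77.7 107.6] ang -78.1 r 59.4 Fz 19.6 Frad 1.0 Ftan -8.9
[[[-3.1, 0.2, 0.0, 0, 0, 0], [-6.3, 0.2, 0.0, 0, 0, 0], [-9.4, 0.0, 0.0, 0, 0, 0], [-12.5, -0.4, 0.0, 0, 0, 0], [-15.6, -0.8, 0.0, 0, 0, 0], [-18.7, -1.5, 0.0, 0, 0, 0], [-21.7, -2.3, 0.0, 0, 0, 0], [-24.7, -3.3, 0, 0, 0, 0], [-27.7, -4.4, 0, 0, 0, 0], [-30.5, -5.7, 0, 0, 0, 0], [-33.3, -7.1, 0, 0, 0, 0], [-36.0, -8.7, 0, 0, 0, 0]]]
```

```bash
python3 look.py 3 scene;python3 st.py
```

```text
213 176
t 8.2167 p [602.  -77.9 107.6] ang -78.8 r 59.5 Fz 22.0 Frad 0.7 Ftan -5.7
```

View pics/scene3.png

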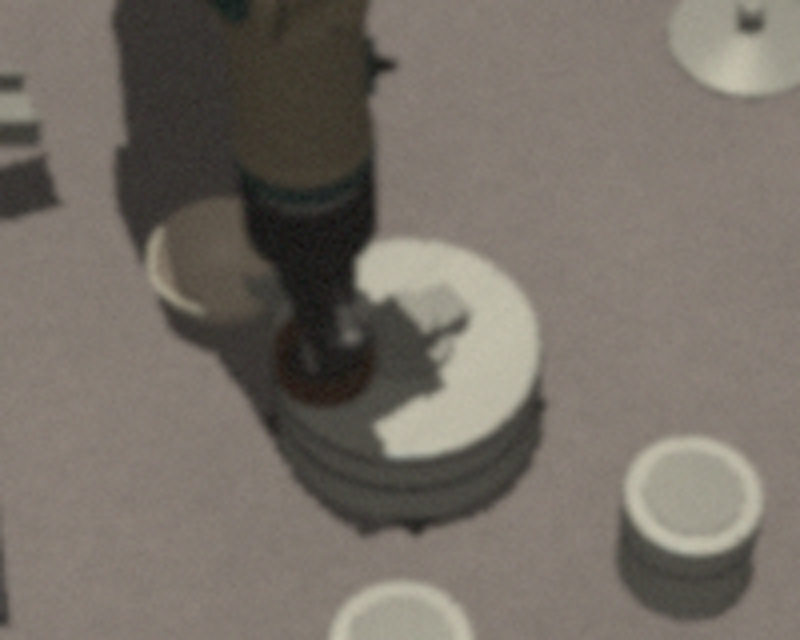

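The drum outline and feet (275,420), (415,525), (540,400) have not shifted. I'm continuing slowly.

{"op": "arm_command", "data": {"rows": [[[-1, 0, 0, 0, 0, 0], [-2.5, 0.1, 0, 0, 0, 0], [-4.2, 0.2, 0, 0, 0, 0], [-6.3, 0.2, 0, 0, 0, 0], [-8.4, 0.1, 0, 0, 0, 0]]]}}

```text
clock: 8.63
eef_pos: [594.7, -79.0, 107.6]
tool_rot: [3.142, -0.023, -0.0]
force: [8.7, -0.8, 20.4]
width: 0.2
```

```bash
python3 st.py;python3 - <<'E'
from plan import plan
plan(-93.6,[2*k for k in range(1,13)],dz=0)
E
```

```text
t 8.6333 p [594.7 -79.  107.6] ang -86.0 r 59.7 Fz 20.4 Frad 1.4 Ftan -8.7
[[[-2.1, -0.2, 0.0, 0, 0, 0], [-4.2, -0.4, 0.0, 0, 0, 0], [-6.2, -0.7, 0.0, 0, 0, 0], [-8.3, -1.1, 0.0, 0, 0, 0], [-10.3, -1.6, 0.0, 0, 0, 0], [-12.4, -2.1, 0.0, 0, 0, 0], [-14.4, -2.7, 0.0, 0, 0, 0], [-16.4, -3.4, 0, 0, 0, 0], [-18.3, -4.1, 0, 0, 0, 0], [-20.3, -4.9, 0, 0, 0, 0], [-22.2, -5.8, 0, 0, 0, 0], [-24.0, -6.7, 0, 0, 0, 0]]]
```

{"op": "arm_command", "data": {"rows": [[[-2.1, -0.2, 0, 0, 0, 0], [-4.2, -0.4, 0, 0, 0, 0], [-6.2, -0.7, 0, 0, 0, 0], [-8.3, -1.1, 0, 0, 0, 0], [-10.3, -1.6, 0, 0, 0, 0], [-12.4, -2.1, 0, 0, 0, 0]]]}}

```text
clock: 9.13
eef_pos: [580.6, -78.7, 107.5]
tool_rot: [3.139, -0.019, -0.001]
force: [4.3, -2.9, 24.5]
width: -0.0
```

```bash
python3 st.py;python3 - <<'E'
from plan import plan
plan(-105.6,[2*k for k in range(1,13)],dz=0)
E
```

```text
t 9.1333 p [580.6 -78.7 107.5] ang -99.5 r 60.0 Fz 24.5 Frad 2.1 Ftan -4.7
[[[-2.0, -0.6, 0.0, 0, 0, 0], [-4.0, -1.3, 0.0, 0, 0, 0], [-6.0, -2.0, 0.0, 0, 0, 0], [-7.9, -2.8, 0.0, 0, 0, 0], [-9.8, -3.7, 0.0, 0, 0, 0], [-11.7, -4.6, 0.0, 0, 0, 0], [-13.5, -5.6, 0.0, 0, 0, 0], [-15.3, -6.7, 0, 0, 0, 0], [-17.1, -7.8, 0, 0, 0, 0], [-18.8, -9.0, 0, 0, 0, 0], [-20.5, -10.3, 0, 0, 0, 0], [-22.1, -11.6, 0, 0, 0, 0]]]
```

{"op": "arm_command", "data": {"rows": [[[-1.5, -0.5, -0.3, 0, 0, 0], [-3, -0.9, -0.6, 0, 0, 0], [-4.5, -1.5, -0.9, 0, 0, 0], [-6, -2, -1, 0, 0, 0], [-7.9, -2.8, -1, 0, 0, 0]]]}}

```text
clock: 9.55
eef_pos: [570.1, -76.3, 107.5]
tool_rot: [3.139, -0.014, -0.002]
force: [1.0, -3.1, 24.7]
width: -0.1
```

```bash
python3 st.py;python3 - <<'E'
from plan import plan
plan(-113.6,[3*k for k in range(1,13)],dz=0)
E
```

```text
t 9.55 p [570.1 -76.3 107.5] ang -109.7 r 60.3 Fz 24.7 Frad 2.6 Ftan -2.0
[[[-2.8, -1.3, 0.0, 0, 0, 0], [-5.6, -2.8, 0.0, 0, 0, 0], [-8.3, -4.4, 0.0, 0, 0, 0], [-10.9, -6.2, 0.0, 0, 0, 0], [-13.4, -8.1, 0.0, 0, 0, 0], [-15.8, -10.1, 0.0, 0, 0, 0], [-18.1, -12.3, 0.0, 0, 0, 0], [-20.3, -14.5, 0, 0, 0, 0], [-22.3, -16.9, 0, 0, 0, 0], [-24.3, -19.4, 0, 0, 0, 0], [-26.1, -22.0, 0, 0, 0, 0], [-27.7, -24.6, 0, 0, 0, 0]]]
```

{"op": "arm_command", "data": {"rows": [[[-2.8, -1.3, -0.2, 0, 0, 0], [-5.6, -2.8, -0.4, 0, 0, 0], [-8.3, -4.4, -0.6, 0, 0, 0], [-10.9, -6.2, -0.8, 0, 0, 0], [-13.4, -8.1, -0.8, 0, 0, 0], [-15.8, -10.1, -0.8, 0, 0, 0], [-18.1, -12.3, -0.8, 0, 0, 0], [-20.3, -14.5, -0.8, 0, 0, 0], [-22.3, -16.9, -0.8, 0, 0, 0], [-24.3, -19.4, -0.8, 0, 0, 0]]]}}

```text
clock: 10.38
eef_pos: [543.0, -57.7, 107.4]
tool_rot: [3.137, -0.008, -0.002]
force: [-2.1, -5.4, 26.4]
width: -0.3
```

```bash
python3 st.py;python3 - <<'E'
from plan import plan
plan(-143.6,[4*k for k in range(1,13)],dz=0)
E
```

```text
t 10.3833 p [543.  -57.7 107.4] ang -141.2 r 61.0 Fz 26.4 Frad 5.0 Ftan -2.9
[[[-2.4, -3.5, 0.0, 0, 0, 0], [-4.5, -7.1, 0.0, 0, 0, 0], [-6.3, -10.8, 0.0, 0, 0, 0], [-7.9, -14.7, 0.0, 0, 0, 0], [-9.3, -18.7, 0.0, 0, 0, 0], [-10.3, -22.7, 0.0, 0, 0, 0], [-11.1, -26.8, 0.0, 0, 0, 0], [-11.5, -31.0, 0, 0, 0, 0], [-11.7, -35.2, 0, 0, 0, 0], [-11.6, -39.4, 0, 0, 0, 0], [-11.2, -43.5, 0, 0, 0, 0], [-10.5, -47.7, 0, 0, 0, 0]]]
```

{"op": "arm_command", "data": {"rows": [[[-2.6, -3.4, -0.4, 0, 0, 0], [-4.8, -6.9, -0.8, 0, 0, 0], [-6.8, -10.5, -1.2, 0, 0, 0], [-8.6, -14.4, -1.6, 0, 0, 0], [-10.1, -18.4, -1.8, 0, 0, 0], [-11.2, -22.5, -1.8, 0, 0, 0], [-12, -26.7, -1.8, 0, 0, 0], [-12.5, -31, -1.8, 0, 0, 0], [-12.7, -35.2, -1.8, 0, 0, 0]]]}}

```text
clock: 11.13
eef_pos: [529.0, -20.9, 107.6]
tool_rot: [3.14, -0.005, -0.001]
force: [-1.1, -2.9, 16.2]
width: -0.0
```

```bash
python3 st.py;python3 - <<'E'
from plan import plan
plan(-179.6,[4*k for k in range(1,17)],dz=0)
E
```

```text
t 11.1333 p [529.  -20.9 107.6] ang -178.7 r 61.6 Fz 16.2 Frad 1.1 Ftan -2.9
[[[0.1, -4.2, 0.0, 0, 0, 0], [0.5, -8.4, 0.0, 0, 0, 0], [1.2, -12.5, 0.0, 0, 0, 0], [2.2, -16.6, 0.0, 0, 0, 0], [3.5, -20.5, 0.0, 0, 0, 0], [5.0, -24.4, 0.0, 0, 0, 0], [6.8, -28.2, 0.0, 0, 0, 0], [8.9, -31.9, 0, 0, 0, 0], [11.2, -35.3, 0, 0, 0, 0], [13.8, -38.7, 0, 0, 0, 0], [16.5, -41.8, 0, 0, 0, 0], [19.5, -44.7, 0, 0, 0, 0], [22.7, -47.4, 0, 0, 0, 0], [26.1, -49.9, 0, 0, 0, 0], [29.6, -52.2, 0, 0, 0, 0], [33.3, -54.2, 0, 0, 0, 0]]]
```

{"op": "arm_command", "data": {"rows": [[[0.1, -4.2, 0.1, 0, 0, 0], [0.5, -8.4, 0.2, 0, 0, 0], [1.2, -12.5, 0.3, 0, 0, 0], [2.2, -16.6, 0.3, 0, 0, 0], [3.5, -20.5, 0.3, 0, 0, 0], [5, -24.4, 0.3, 0, 0, 0], [6.8, -28.2, 0.3, 0, 0, 0], [8.9, -31.9, 0.3, 0, 0, 0]]]}}

```text
clock: 11.8
eef_pos: [537.4, 11.6, 107.6]
tool_rot: [3.14, -0.004, -0.001]
force: [-1.9, -1.9, 18.1]
width: 0.2
```

```bash
python3 st.py;python3 - <<'E'
from plan import plan
plan(-211.6,[4*k for k in range(1,17)],dz=0)
E
```

```text
t 11.8 p [537.4  11.6 107.6] ang 149.6 r 61.5 Fz 18.1 Frad 0.7 Ftan -2.6
[[[2.3, -3.5, 0.0, 0, 0, 0], [4.9, -6.8, 0.0, 0, 0, 0], [7.7, -9.9, 0.0, 0, 0, 0], [10.6, -12.9, 0.0, 0, 0, 0], [13.8, -15.6, 0.0, 0, 0, 0], [17.2, -18.1, 0.0, 0, 0, 0], [20.7, -20.3, 0.0, 0, 0, 0], [24.4, -22.3, 0, 0, 0, 0], [28.2, -24.0, 0, 0, 0, 0], [32.2, -25.5, 0, 0, 0, 0], [36.2, -26.7, 0, 0, 0, 0], [40.3, -27.6, 0, 0, 0, 0], [44.4, -28.2, 0, 0, 0, 0], [48.6, -28.5, 0, 0, 0, 0], [52.8, -28.5, 0, 0, 0, 0], [57.0, -28.3, 0, 0, 0, 0]]]
```

Forces are good; continuing with a small downward addition.

{"op": "arm_command", "data": {"rows": [[[2.3, -3.5, 0.1, 0, 0, 0], [4.9, -6.8, 0.2, 0, 0, 0], [7.7, -9.9, 0.3, 0, 0, 0], [10.6, -12.9, 0.3, 0, 0, 0], [13.8, -15.6, 0.3, 0, 0, 0], [17.2, -18.1, 0.3, 0, 0, 0], [20.7, -20.3, 0.3, 0, 0, 0], [24.4, -22.3, 0.3, 0, 0, 0], [28.2, -24, 0.3, 0, 0, 0], [32.2, -25.5, 0.3, 0, 0, 0]]]}}

```text
clock: 12.63
eef_pos: [569.9, 37.8, 107.6]
tool_rot: [3.141, -0.004, -0.001]
force: [-3.0, -0.8, 18.9]
width: 0.3
```

```bash
python3 st.py;python3 - <<'E'
from plan import plan
plan(-251.6,[4*k for k in range(1,17)],dz=0)
E
```

```text
t 12.6333 p [569.9  37.8 107.6] ang 109.8 r 60.8 Fz 18.9 Frad 0.2 Ftan -3.1
[[[4.0, -1.2, 0.0, 0, 0, 0], [8.1, -2.1, 0.0, 0, 0, 0], [12.3, -2.7, 0.0, 0, 0, 0], [16.4, -3.0, 0.0, 0, 0, 0], [20.6, -3.0, 0.0, 0, 0, 0], [24.8, -2.8, 0.0, 0, 0, 0], [28.9, -2.2, 0.0, 0, 0, 0], [33.0, -1.4, 0, 0, 0, 0], [37.1, -0.3, 0, 0, 0, 0], [41.0, 1.1, 0, 0, 0, 0], [44.9, 2.8, 0, 0, 0, 0], [48.6, 4.8, 0, 0, 0, 0], [52.1, 7.0, 0, 0, 0, 0], [55.5, 9.4, 0, 0, 0, 0], [58.8, 12.1, 0, 0, 0, 0], [61.8, 15.0, 0, 0, 0, 0]]]
```

{"op": "arm_command", "data": {"rows": [[[4, -1.2, 0.1, 0, 0, 0], [8.1, -2.1, 0.2, 0, 0, 0], [12.3, -2.7, 0.3, 0, 0, 0], [16.4, -3, 0.3, 0, 0, 0], [20.6, -3, 0.3, 0, 0, 0], [24.8, -2.8, 0.3, 0, 0, 0], [28.9, -2.2, 0.3, 0, 0, 0], [33, -1.4, 0.3, 0, 0, 0], [37.1, -0.3, 0.3, 0, 0, 0], [41, 1.1, 0.3, 0, 0, 0]]]}}

```text
clock: 13.47
eef_pos: [610.9, 36.8, 107.6]
tool_rot: [3.142, -0.004, -0.001]
force: [-4.0, -0.8, 18.1]
width: -0.2
```

```bash
python3 st.py;python3 - <<'E'
from plan import plan
plan(-291.6,[4*k for k in range(1,17)],dz=0)
E
```

```text
t 13.4667 p [610.9  36.8 107.6] ang 70.1 r 59.8 Fz 18.1 Frad -2.1 Ftan -3.4
[[[3.8, 1.7, 0.0, 0, 0, 0], [7.5, 3.6, 0.0, 0, 0, 0], [11.1, 5.8, 0.0, 0, 0, 0], [14.5, 8.2, 0.0, 0, 0, 0], [17.7, 10.9, 0.0, 0, 0, 0], [20.8, 13.8, 0.0, 0, 0, 0], [23.6, 16.9, 0.0, 0, 0, 0], [26.2, 20.2, 0, 0, 0, 0], [28.6, 23.6, 0, 0, 0, 0], [30.7, 27.2, 0, 0, 0, 0], [32.6, 31.0, 0, 0, 0, 0], [34.1, 34.9, 0, 0, 0, 0], [35.5, 38.8, 0, 0, 0, 0], [36.5, 42.9, 0, 0, 0, 0], [37.3, 47.0, 0, 0, 0, 0], [37.7, 51.2, 0, 0, 0, 0]]]
```

{"op": "arm_command", "data": {"rows": [[[3.7, 1.7, 0.1, 0, 0, 0], [7.3, 3.6, 0.2, 0, 0, 0], [10.8, 5.8, 0.3, 0, 0, 0], [14.1, 8.2, 0.4, 0, 0, 0], [17.2, 10.9, 0.5, 0, 0, 0], [20.3, 13.8, 0.5, 0, 0, 0], [23.1, 16.9, 0.5, 0, 0, 0], [25.7, 20.2, 0.5, 0, 0, 0], [28.1, 23.6, 0.5, 0, 0, 0], [30.2, 27.2, 0.5, 0, 0, 0]]]}}

```text
clock: 14.3
eef_pos: [641.2, 10.5, 107.6]
tool_rot: [-3.14, -0.005, 0.0]
force: [-3.2, 1.6, 18.4]
width: -0.0
```

```bash
python3 st.py;python3 - <<'E'
from plan import plan
plan(-331.6,[4*k for k in range(1,17)],dz=0)
E
```

```text
t 14.3 p [641.2  10.5 107.6] ang 30.6 r 59.0 Fz 18.4 Frad -2.0 Ftan -3.0
[[[1.9, 3.8, 0.0, 0, 0, 0], [3.5, 7.6, 0.0, 0, 0, 0], [4.8, 11.6, 0.0, 0, 0, 0], [5.8, 15.7, 0.0, 0, 0, 0], [6.6, 19.8, 0.0, 0, 0, 0], [7.0, 23.9, 0.0, 0, 0, 0], [7.2, 28.1, 0.0, 0, 0, 0], [7.1, 32.3, 0, 0, 0, 0], [6.7, 36.5, 0, 0, 0, 0], [6.0, 40.6, 0, 0, 0, 0], [5.0, 44.7, 0, 0, 0, 0], [3.7, 48.7, 0, 0, 0, 0], [2.2, 52.6, 0, 0, 0, 0], [0.4, 56.3, 0, 0, 0, 0], [-1.7, 60.0, 0, 0, 0, 0], [-4.0, 63.5, 0, 0, 0, 0]]]
```

{"op": "arm_command", "data": {"rows": [[[1.9, 3.8, 0.1, 0, 0, 0], [3.5, 7.6, 0.2, 0, 0, 0], [4.8, 11.6, 0.3, 0, 0, 0], [5.8, 15.7, 0.4, 0, 0, 0], [6.6, 19.8, 0.5, 0, 0, 0], [7, 23.9, 0.6, 0, 0, 0], [7.2, 28.1, 0.6, 0, 0, 0], [7.1, 32.3, 0.6, 0, 0, 0], [6.7, 36.5, 0.6, 0, 0, 0], [6, 40.6, 0.6, 0, 0, 0]]]}}

```text
clock: 15.13
eef_pos: [648.3, -28.9, 107.6]
tool_rot: [-3.139, -0.008, 0.001]
force: [-1.9, 3.0, 19.8]
width: -0.0
```

```bash
python3 st.py;python3 - <<'E'
from plan import plan
plan(-371.6,[4*k for k in range(1,10)],dz=0)
E
```

```text
t 15.1333 p [648.3 -28.9 107.6] ang -9.2 r 58.6 Fz 19.8 Frad -2.3 Ftan -2.6
[[[-1.0, 4.1, 0.0, 0, 0, 0], [-2.3, 8.1, 0.0, 0, 0, 0], [-3.8, 12.0, 0.0, 0, 0, 0], [-5.6, 15.7, 0.0, 0, 0, 0], [-7.7, 19.4, 0.0, 0, 0, 0], [-10.0, 22.9, 0.0, 0, 0, 0], [-12.5, 26.2, 0.0, 0, 0, 0], [-15.3, 29.3, 0, 0, 0, 0], [-18.3, 32.2, 0, 0, 0, 0]]]
```

{"op": "arm_command", "data": {"rows": [[[-1, 4.1, 0.1, 0, 0, 0], [-2.3, 8.1, 0.2, 0, 0, 0], [-3.8, 12, 0.3, 0, 0, 0], [-5.6, 15.7, 0.4, 0, 0, 0], [-7.7, 19.4, 0.5, 0, 0, 0], [-10, 22.9, 0.5, 0, 0, 0], [-12.5, 26.2, 0.5, 0, 0, 0], [-15.3, 29.3, 0.6, 0, 0, 0]]]}}

```text
clock: 15.8
eef_pos: [634.8, -58.1, 107.6]
tool_rot: [-3.139, -0.012, 0.001]
force: [0.4, 4.1, 21.2]
width: 0.0
```

```bash
python3 st.py;python3 - <<'E'
from plan import plan
plan(-403.6,[3*k for k in range(1,12)],dz=0)
E
```

```text
t 15.8 p [634.8 -58.1 107.6] ang -41.1 r 58.8 Fz 21.2 Frad -2.4 Ftan -3.3
[[[-2.2, 2.2, 0.0, 0, 0, 0], [-4.6, 4.3, 0.0, 0, 0, 0], [-7.0, 6.3, 0.0, 0, 0, 0], [-9.6, 8.1, 0.0, 0, 0, 0], [-12.2, 9.8, 0.0, 0, 0, 0], [-14.9, 11.4, 0.0, 0, 0, 0], [-17.7, 12.8, 0.0, 0, 0, 0], [-20.6, 14.1, 0, 0, 0, 0], [-23.5, 15.2, 0, 0, 0, 0], [-26.5, 16.2, 0, 0, 0, 0], [-29.5, 17.0, 0, 0, 0, 0]]]
```

{"op": "arm_command", "data": {"rows": [[[-2.2, 2.2, 0.1, 0, 0, 0], [-4.6, 4.3, 0.2, 0, 0, 0], [-7, 6.3, 0.3, 0, 0, 0], [-9.6, 8.1, 0.5, 0, 0, 0], [-12.2, 9.8, 0.6, 0, 0, 0], [-14.9, 11.4, 0.7, 0, 0, 0]]]}}

```text
clock: 16.3
eef_pos: [621.3, -70.0, 107.5]
tool_rot: [-3.14, -0.014, 0.001]
force: [2.0, 3.2, 23.1]
width: -0.1
```

```bash
python3 st.py;python3 - <<'E'
from plan import plan
plan(-421.6,[2.5*k for k in range(1,12)],dz=0)
E
```

```text
t 16.3 p [621.3 -70.  107.5] ang -58.6 r 59.1 Fz 23.1 Frad -1.7 Ftan -3.4
[[[-2.3, 1.2, 0.0, 0, 0, 0], [-4.7, 2.3, 0.0, 0, 0, 0], [-7.1, 3.3, 0.0, 0, 0, 0], [-9.6, 4.2, 0.0, 0, 0, 0], [-12.1, 4.9, 0.0, 0, 0, 0], [-14.6, 5.6, 0.0, 0, 0, 0], [-17.2, 6.1, 0.0, 0, 0, 0], [-19.8, 6.6, 0, 0, 0, 0], [-22.4, 6.9, 0, 0, 0, 0], [-25.0, 7.1, 0, 0, 0, 0], [-27.6, 7.2, 0, 0, 0, 0]]]
```

{"op": "arm_command", "data": {"rows": [[[-2.3, 1.2, 0.1, 0, 0, 0], [-4.7, 2.3, 0.3, 0, 0, 0], [-7.1, 3.3, 0.5, 0, 0, 0], [-9.6, 4.2, 0.6, 0, 0, 0], [-12.1, 4.9, 0.7, 0, 0, 0], [-14.6, 5.6, 0.8, 0, 0, 0]]]}}

```text
clock: 16.8
eef_pos: [609.4, -75.8, 107.5]
tool_rot: [-3.14, -0.02, 0.001]
force: [7.4, 2.3, 23.7]
width: -0.1
```

```bash
python3 st.py;python3 - <<'E'
from plan import plan
plan(-436.6,[2.5*k for k in range(1,12)],dz=0)
E
```

```text
t 16.8 p [609.4 -75.8 107.5] ang -71.5 r 59.3 Fz 23.7 Frad 0.1 Ftan -7.7
[[[-2.6, 0.6, 0.0, 0, 0, 0], [-5.1, 1.0, 0.0, 0, 0, 0], [-7.7, 1.3, 0.0, 0, 0, 0], [-10.3, 1.5, 0.0, 0, 0, 0], [-13.0, 1.6, 0.0, 0, 0, 0], [-15.6, 1.6, 0.0, 0, 0, 0], [-18.2, 1.5, 0.0, 0, 0, 0], [-20.8, 1.2, 0, 0, 0, 0], [-23.4, 0.9, 0, 0, 0, 0], [-26.0, 0.4, 0, 0, 0, 0], [-28.5, -0.2, 0, 0, 0, 0]]]
```

Good push through the heavy place; continuing.

{"op": "arm_command", "data": {"rows": [[[-2.6, 0.6, 0, 0, 0, 0], [-5.1, 1, 0, 0, 0, 0], [-7.7, 1.3, 0, 0, 0, 0], [-10.3, 1.5, 0, 0, 0, 0], [-13, 1.6, 0, 0, 0, 0]]]}}

```text
clock: 17.22
eef_pos: [598.4, -78.5, 107.6]
tool_rot: [-3.141, -0.024, 0.0]
force: [9.4, -1.4, 22.3]
width: -0.1
```

```bash
python3 st.py;python3 - <<'E'
from plan import plan
plan(-449.1,[2*k for k in range(1,12)],dz=0)
E
```

```text
t 17.2167 p [598.4 -78.5 107.6] ang -82.4 r 59.6 Fz 22.3 Frad 2.7 Ftan -9.1
[[[-2.1, 0.0, 0.0, 0, 0, 0], [-4.2, -0.1, 0.0, 0, 0, 0], [-6.3, -0.2, 0.0, 0, 0, 0], [-8.4, -0.5, 0.0, 0, 0, 0], [-10.4, -0.7, 0.0, 0, 0, 0], [-12.5, -1.1, 0.0, 0, 0, 0], [-14.5, -1.6, 0.0, 0, 0, 0], [-16.6, -2.1, 0, 0, 0, 0], [-18.6, -2.6, 0, 0, 0, 0], [-20.6, -3.3, 0, 0, 0, 0], [-22.5, -4.0, 0, 0, 0, 0]]]
```

{"op": "arm_command", "data": {"rows": [[[-2.1, 0, 0, 0, 0, 0], [-4.2, -0.1, 0, 0, 0, 0], [-6.3, -0.2, 0, 0, 0, 0], [-8.4, -0.5, -0.2, 0, 0, 0], [-10.4, -0.7, -0.4, 0, 0, 0]]]}}

```text
clock: 17.63
eef_pos: [586.8, -79.3, 107.6]
tool_rot: [3.14, -0.021, -0.001]
force: [7.1, -3.2, 21.5]
width: -0.2
```

```bash
python3 st.py;python3 - <<'E'
from plan import plan
plan(-459.1,[2*k for k in range(1,12)],dz=0)
E
```

```text
t 17.6333 p [586.8 -79.3 107.6] ang -93.5 r 59.9 Fz 21.5 Frad 2.7 Ftan -7.3
[[[-2.1, -0.4, 0.0, 0, 0, 0], [-4.1, -0.8, 0.0, 0, 0, 0], [-6.1, -1.3, 0.0, 0, 0, 0], [-8.2, -1.9, 0.0, 0, 0, 0], [-10.1, -2.5, 0.0, 0, 0, 0], [-12.1, -3.3, 0.0, 0, 0, 0], [-14.1, -4.1, 0.0, 0, 0, 0], [-16.0, -4.9, 0, 0, 0, 0], [-17.8, -5.8, 0, 0, 0, 0], [-19.7, -6.8, 0, 0, 0, 0], [-21.5, -7.9, 0, 0, 0, 0]]]
```

{"op": "arm_command", "data": {"rows": [[[-1.6, -0.3, -0.2, 0, 0, 0], [-3.1, -0.6, -0.4, 0, 0, 0], [-4.6, -1, -0.7, 0, 0, 0], [-6.1, -1.3, -0.9, 0, 0, 0], [-8.2, -1.9, -1.1, 0, 0, 0]]]}}

```text
clock: 18.05
eef_pos: [576.1, -77.9, 107.6]
tool_rot: [3.139, -0.016, -0.001]
force: [4.3, -2.8, 20.9]
width: 0.0
```

```bash
python3 st.py;python3 - <<'E'
from plan import plan
plan(-467.1,[2.5*k for k in range(1,12)],dz=0)
E
```

```text
t 18.05 p [576.1 -77.9 107.6] ang -103.9 r 60.2 Fz 20.9 Frad 1.7 Ftan -4.9
[[[-2.5, -0.8, 0.0, 0, 0, 0], [-4.9, -1.8, 0.0, 0, 0, 0], [-7.3, -2.8, 0.0, 0, 0, 0], [-9.7, -3.9, 0.0, 0, 0, 0], [-12.0, -5.2, 0.0, 0, 0, 0], [-14.2, -6.5, 0.0, 0, 0, 0], [-16.4, -8.0, 0.0, 0, 0, 0], [-18.6, -9.5, 0, 0, 0, 0], [-20.6, -11.1, 0, 0, 0, 0], [-22.6, -12.8, 0, 0, 0, 0], [-24.5, -14.6, 0, 0, 0, 0]]]
```

{"op": "arm_command", "data": {"rows": [[[-2.5, -0.8, -0.2, 0, 0, 0], [-4.9, -1.8, -0.4, 0, 0, 0], [-7.3, -2.8, -0.6, 0, 0, 0], [-9.7, -3.9, -0.7, 0, 0, 0], [-12, -5.2, -0.8, 0, 0, 0], [-14.2, -6.5, -0.9, 0, 0, 0], [-16.4, -8, -1, 0, 0, 0]]]}}

```text
clock: 18.63
eef_pos: [557.1, -70.2, 107.5]
tool_rot: [3.139, -0.011, -0.002]
force: [1.4, -3.2, 19.2]
width: 0.3
```

```bash
python3 st.py;python3 look.py 4 scene top;python3 - <<'E'
from plan import plan
plan(-484.6,[2.5*k for k in range(1,12)],dz=0)
E
```

```text
t 18.6333 p [557.1 -70.2 107.5] ang -123.4 r 60.7 Fz 19.2 Frad 1.9 Ftan -2.9
213 176
235 133
[[[-2.1, -1.5, 0.0, 0, 0, 0], [-4.2, -3.2, 0.0, 0, 0, 0], [-6.2, -4.9, 0.0, 0, 0, 0], [-8.1, -6.7, 0.0, 0, 0, 0], [-9.9, -8.5, 0.0, 0, 0, 0], [-11.6, -10.5, 0.0, 0, 0, 0], [-13.3, -12.5, 0.0, 0, 0, 0], [-14.8, -14.6, 0, 0, 0, 0], [-16.3, -16.8, 0, 0, 0, 0], [-17.7, -19.0, 0, 0, 0, 0], [-19.0, -21.3, 0, 0, 0, 0]]]
```

View pics/scene4.png

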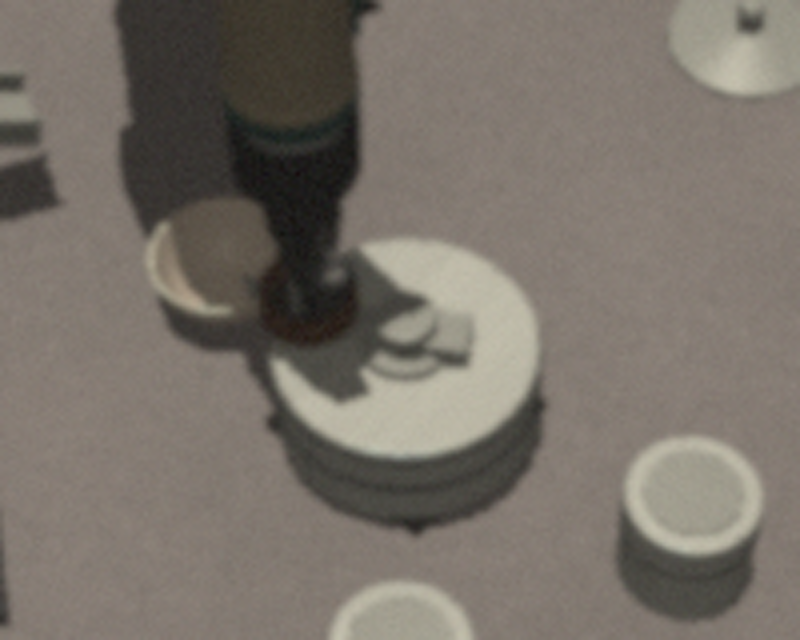

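View pics/top4.png

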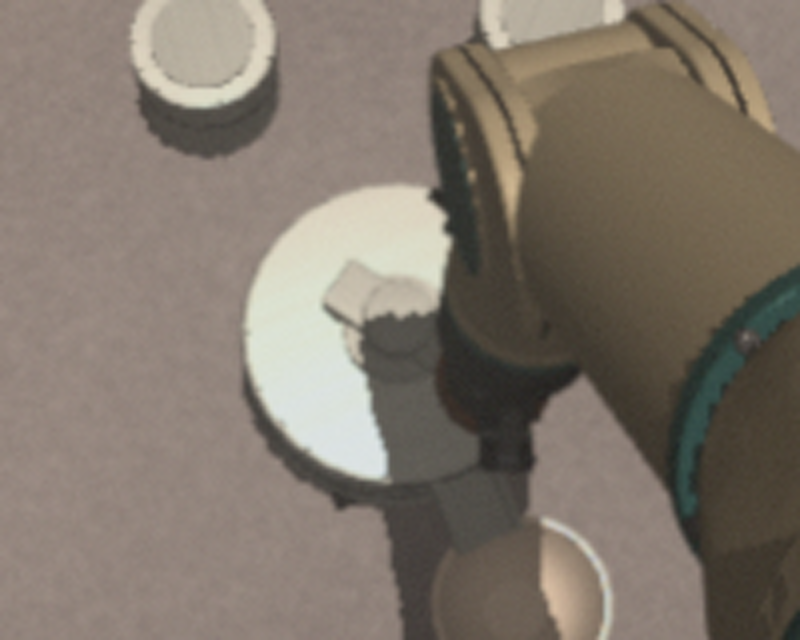

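Feet and drum outline are unchanged in the scene crop (275,420), (415,525), (540,400). The chute in the top crop at (480,510) still points at the bowl. Now the stopping angle.

```bash
python3 - <<'E'
from meas import *
P=np.array([[642.7,8.2],[648.4,-9.3],[640.7,-49.9],[621.4,-69.9],[606.8,-76.6],[594.7,-79],[580.6,-78.7],[570.1,-76.3],[543,-57.7],[529,-20.9],[537.4,11.6],[569.9,37.8],[610.9,36.8],[641.2,10.5],[648.3,-28.9],[634.8,-58.1],[621.3,-70],[609.4,-75.8],[598.4,-78.5],[586.8,-79.3],[576.1,-77.9],[557.1,-70.2]])
c=fit(P);print(c,(np.hypot(*(P-c[:2]).T)).round(1)); a=np.degrees(np.arctan2(*(P-c[:2]).T[::-1]));print(a.round(1))
for n in("top","scene"):
  d=np.load(n+"0.npz");W=cloud(d)
  for ax in([589,-18],[590.5,-19.5],[592,-21]):
    rr=np.hypot(W[...,0]-ax[0],W[...,1]-ax[1]); m=(abs(W[...,2]-60)<8)&(rr>90)&(rr<122)&(W[...,0]<560)
    Q=W[m][:,:2]-ax; print(n,ax,"mean dir",np.degrees(np.arctan2(*Q.mean(0)[::-1])), "median",np.median(np.degrees(np.arctan2(Q[:,1],Q[:,0]))))
  # chute principal axis
  Q=Q-Q.mean(0);w,v=np.linalg.eigh(Q.T@Q);print(np.sqrt(w/len(Q)),np.degrees(np.arctan2(*v[::-1,1])))
E
```

```text
[589.0512731  -19.19247566  60.1125855 ] [60.2 60.2 60.1 60.1 60.1 60.1 60.1 60.2 60.  60.1 60.1 60.1 60.1 60.
 60.  60.1 60.2 60.2 60.  60.1 60.1 60.2]
[  27.     9.5  -30.7  -57.5  -72.8  -84.6  -98.1 -108.4 -140.1 -178.4
  149.2  108.6   68.7   29.7   -9.3  -40.4  -57.6  -70.2  -81.   -92.1
 -102.4 -122.1]
top [589, -18] mean dir -153.2061299768385 median -153.23668418435892
top [590.5, -19.5] mean dir -154.30886484695995 median -154.225875075602
top [592, -21] mean dir -155.38968588217924 median -155.4152829499699
[9.13330413 9.98214142] 111.39867214899328
scene [589, -18] mean dir -151.81918173421138 median -152.67752691765162
scene [590.5, -19.5] mean dir -152.7553412920337 median -153.70614445920978
scene [592, -21] mean dir -153.7078425361218 median -154.68435477690014
[ 7.32424833 13.34637138] 126.44418247336411
```

```bash
python3 - <<'E'
from h import *
d=np.load("top0.npz")
im=d["pixels"][240:285,330:380,::-1]
cv2.imwrite("pics/ch_top.png",cv2.resize(im,None,fx=12,fy=12,interpolation=cv2.INTER_CUBIC))
d=np.load("scene0.npz")
im=d["pixels"][225:265,260:310,::-1]
cv2.imwrite("pics/ch_scene.png",cv2.resize(im,None,fx=12,fy=12,interpolation=cv2.INTER_CUBIC))
E
```

```text
(no output)
```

View pics/ch_top.png

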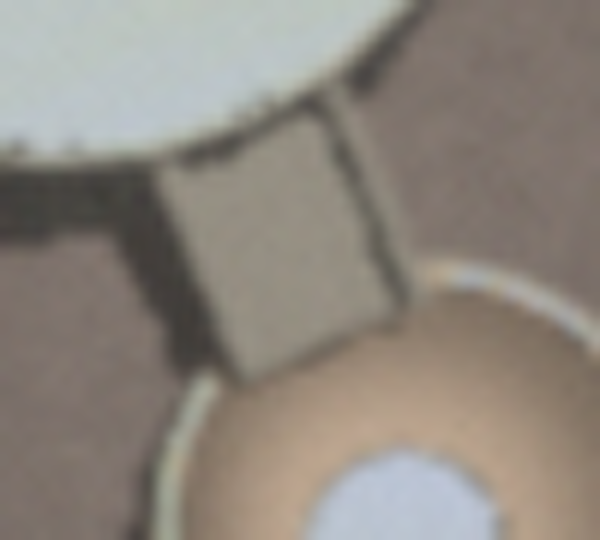

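View pics/ch_scene.png

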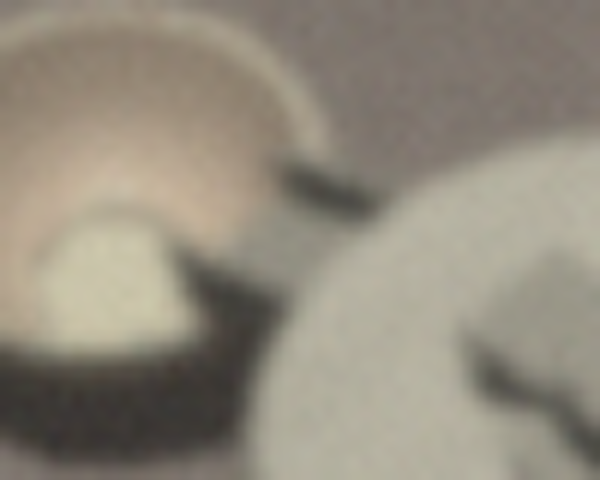

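```bash
python3 - <<'E'
from h import *
d=np.load("top0.npz")
f=lambda x,y,z=60:onz(d,330+x/12-.5,240+y/12-.5,z)[:2]
for a,b in(((160,170),(240,382)),((335,90),(415,300)),((320,115),(397,318))):
    A,B=f(*a),f(*b);print(A,B,np.degrees(np.arctan2(*(B-A)[::-1])))
for q in((325,343),(318,350)):
  t=f(*q); 
  for c in([588.7,-17.4],[590,-18.7]): print(t,np.hypot(*(t-c)),np.degrees(np.arctan2(*(t-c)[::-1])))
# knob vs hub: arm direction too: hub->cup rim center
E
```

```text
[509.86867969 -39.90967353] [471.45854395 -55.35712968] -158.0914215730669
[525.87940876 -71.57147036] [487.57175645 -86.81025212] -158.3073403022035
[521.12551415 -68.91073606] [484.15677535 -83.59190718] -158.3407883532555
[479.12061734 -70.60710669] 121.81394545574574 -154.10075425758845
[479.12061734 -70.60710669] 122.42787764644504 -154.91381236954487
[477.79665082 -69.36238407] 122.47302649010356 -154.89514537611444
[477.79665082 -69.36238407] 123.11079857963702 -155.69973305718375
```

{"op": "arm_command", "data": {"rows": [[[-2.1, -1.5, -0.1, 0, 0, 0], [-4.2, -3.2, -0.2, 0, 0, 0], [-6.2, -4.9, -0.4, 0, 0, 0], [-8.1, -6.7, -0.5, 0, 0, 0], [-9.9, -8.5, -0.6, 0, 0, 0], [-11.6, -10.5, -0.7, 0, 0, 0], [-13.3, -12.5, -0.8, 0, 0, 0], [-14.8, -14.6, -0.9, 0, 0, 0], [-16.3, -16.8, -0.9, 0, 0, 0]]]}}

```text
clock: 19.48
eef_pos: [539.5, -53.3, 107.6]
tool_rot: [3.139, -0.008, -0.002]
force: [-0.1, -3.0, 17.9]
width: -0.1
```

```bash
sed -i 's/590.5,-19.5/589.05,-19.2/' st.py; python3 st.py;python3 - <<'E'
from plan import plan
plan(-507.1,[1*k for k in range(1,13)],dz=0)
E
```

```text
t 19.4833 p [539.5 -53.3 107.6] ang -145.5 r 60.1 Fz 17.9 Frad 1.8 Ftan -2.5
[[[-0.6, -0.9, 0.0, 0, 0, 0], [-1.1, -1.8, 0.0, 0, 0, 0], [-1.6, -2.7, 0.0, 0, 0, 0], [-2.2, -3.6, 0.0, 0, 0, 0], [-2.6, -4.5, 0.0, 0, 0, 0], [-3.1, -5.4, 0.0, 0, 0, 0], [-3.6, -6.4, 0.0, 0, 0, 0], [-4.0, -7.3, 0, 0, 0, 0], [-4.5, -8.3, 0, 0, 0, 0], [-4.9, -9.2, 0, 0, 0, 0], [-5.3, -10.2, 0, 0, 0, 0], [-5.7, -11.2, 0, 0, 0, 0]]]
```

{"op": "arm_command", "data": {"rows": [[[-1.1, -1.8, 0, 0, 0, 0], [-2.2, -3.6, 0, 0, 0, 0], [-2.9, -5, 0, 0, 0, 0], [-3.6, -6.4, 0, 0, 0, 0], [-3.8, -6.9, 0, 0, 0, 0], [-4, -7.3, 0, 0, 0, 0], [-4, -7.3, 0, 0, 0, 0], [-4, -7.3, 0, 0, 0, 0], [-4, -7.3, 0, 0, 0, 0]]]}}

```text
clock: 20.23
eef_pos: [535.1, -45.8, 107.6]
tool_rot: [3.139, -0.007, -0.001]
force: [-1.9, -3.2, 19.1]
width: 0.0
```

```bash
python3 st.py; python3 look.py 5 scene top
```

```text
t 20.2333 p [535.1 -45.8 107.6] ang -153.8 r 60.2 Fz 19.1 Frad 3.1 Ftan -2.0
213 176
235 133
```

View pics/scene5.png

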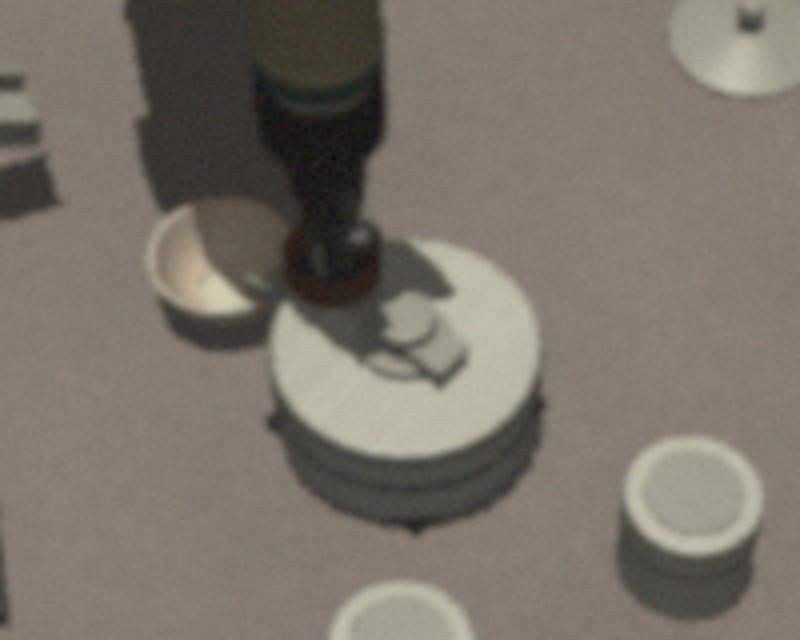

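View pics/top5.png

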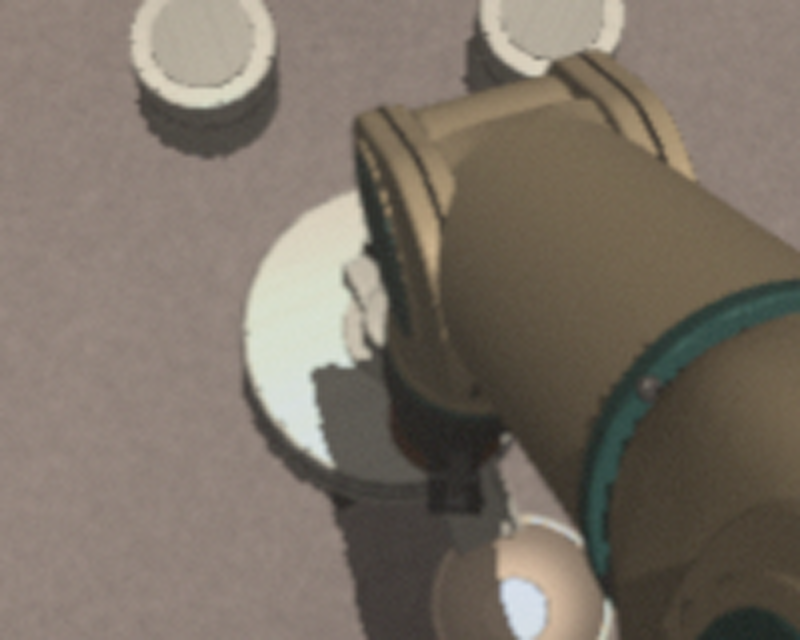

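{"op": "arm_command", "data": {"rows": [[[0, 0, -1, 0, 0, 0], [0, 0, -2, 0, 0, 0], [0, 0, -3.5, 0, 0, 0], [0, 0, -6, 0, 0, 0], [0, 0, -12, 0, 0, 0], [0, 0, -22, 0, 0, 0], [0, 0, -37, 0, 0, 0], [0, 0, -55, 0, 0, 0], [0, 0, -80, 0, 0, 0], [0, 0, -110, 0, 0, 0], [0, 0, -140, 0, 0, 0], [0, 0, -165, 0, 0, 0], [0, 0, -180, 0, 0, 0], [0, 0, -180, 0, 0, 0]]]}}

```text
clock: 21.5
eef_pos: [534.0, -44.1, 289.0]
tool_rot: [3.141, -0.007, -0.0]
force: [0.4, 0.6, 0.1]
width: -0.4
```

{"op": "arm_command", "data": {"rows": [[[5, 15, 0, 0, 0, 0], [15, 45, 0, 0, 0, 0], [25, 80, 0, 0, 0, 0], [35, 115, 0, 0, 0, 0], [40, 150, 0, 0, 0, 0], [40, 185, 0, 0, 0, 0], [40, 215, 0, 0, 0, 0], [40, 240, 0, 0, 0, 0], [40, 255, 0, 0, 0, 0], [40, 260, 0, 0, 0, 0], [40, 260, 0, 0, 0, 0]]]}}

```text
clock: 22.42
eef_pos: [571.5, -304.9, 284.1]
tool_rot: [-3.141, 0.001, -0.002]
force: [0.8, -0.2, -0.4]
width: 0.3
```

```bash
python3 look.py 6 scene top; sed -n 1,1p /dev/null; python3 meas.py 6; python3 - <<'E'
import cv2,numpy as np
for n in("top","scene"):cv2.imwrite(f"pics/{n}6f.png",np.load(n+"6.npz")["pixels"][:,:,::-1])
E
```

```text
213 176
235 133
top drum top encl 587.7149047851562 -20.434165954589844 87.7155990600586 3205 83.87958776135008
top cup ellipse ((346.4875793457031, 236.0828399658203), (28.366518020629883, 30.553848266601562), 176.37635803222656) [534.5 -43.2 128. ]
top rim pts 188 [535.2069163  -44.60478057  28.72925176] [535.20876827 -44.61144602]
top floor 454 [538.2394479  -45.17280069 108.3844531 ]
top chute pts 231 [494.65728788 -65.7051796   58.77786836]
scene drum top encl 592.427978515625 -19.16002655029297 87.29804992675781 2163 84.30182647442552
scene cup ellipse ((295.4423828125, 240.43113708496094), (23.219341278076172, 24.06466293334961), 176.9079132080078) [545.  -48.8 128. ]
scene rim pts 119 [538.09564964 -46.88404117  28.43312813] [538.06879047 -46.94949164]
scene floor 197 [532.10773621 -45.07453061 109.07723081]
scene chute pts 53 [497.55348225 -75.47593741  59.42081768]
```

View pics/top6f.png

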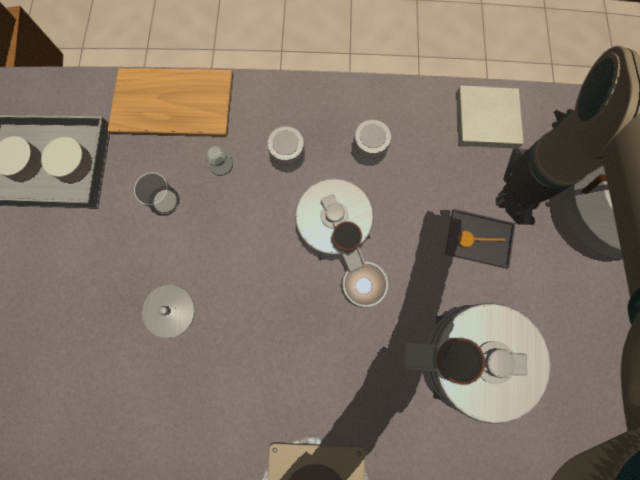

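View pics/scene6.png

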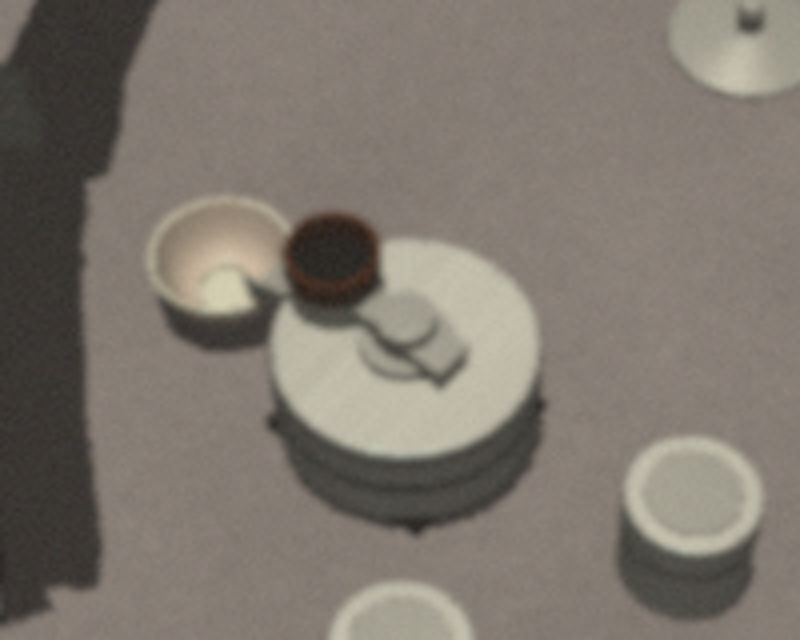

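The top view shows the cup (346,236) in line from the hub (334,212) to the chute (353,262). The mill outline, bowl, caddies, stand, lid, tray and tumbler are at the same pixels as at the start. The arm is clear.

```bash
python3 - <<'E'
import numpy as np,cv2
a=np.load("top0.npz")["pixels"];b=np.load("top6.npz")["pixels"]
for n,(x,y,w,h) in dict(bowl=(335,255,60,55),caddy0=(260,118,52,50),caddy1=(346,112,50,52),stand=(200,138,40,42),lid=(135,280,65,65),tumbler=(128,165,55,55),mill=(290,175,90,95)).items():
    g=lambda i:cv2.cvtColor(i[y:y+h,x:x+w],cv2.COLOR_RGB2GRAY).astype(np.float32)
    print(n,cv2.phaseCorrelate(g(a),g(b)))
from cell import order
order.finish_job()
E
```

```text
bowl ((0.008773698764848348, -0.011209871172013663), 0.9672349993387858)
caddy0 ((-0.009908627782824198, -0.045984868800044154), 0.9761602560679118)
caddy1 ((0.06330055400963275, 0.05299383868943508), 0.9653908579437821)
stand ((0.004041765880344883, 0.4798611210289536), 0.9771181906594171)
lid ((0.01710670284171556, 0.0059353619217148434), 0.9912747945866467)
tumbler ((0.006830302024148693, 0.01859191797079518), 1.000542718966802)
mill ((-0.07445899363658981, -0.17637816918630023), 0.5291124140774762)
the job is handed in; nothing more can be done
```

I turned the small mill's crank clockwise about 1.5 turns, through the heavy place twice, and left the cup over the chute for the second time. The job is handed in at about 22.5 s on the clock.

- **Pace and push:** Cranking ran at roughly 25 to 50°/s. The push at each check was mostly 16 to 25 N, with a low of 14 N on first entering the heavy place and a high of about 26 N. Forces were only read at the end of each move.
- **Mill:** The fingertips stayed within 0.1 mm of one 60.1 mm circle throughout. The mill's outline and feet look unmoved in the pictures.
- **Parked angle:** The cup is at about −153.5° in both cameras. My chute direction estimates spread from about −152° to −158°, most of them −153° to −155°, so it should be parked within 1 to 2° of the chute.
- **Other things on the counter:** The bowl, caddies, lid and tumbler shifted less than 0.1 px between the first and last pictures. The tray was only checked by eye.
- **Disagreements:**
  - The whisk stand's comparison showed 0.48 px in one axis. It looks in the same place, and nothing went near it, so I put this down to noise in the glass.
  - The same comparison is not reliable for the mill, because the crank itself had moved.

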